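Set the flip stop of a crosscut board and push the blank home

TASK

The next piece is to be sawn to the longer of the two lengths set on the crosscut board: push the parked arm of the left-hand flip stop (the one farther from the saw slot) over towards you until it drops and hangs down in front of the fence, and leave the other stop parked up. Then push the square wooden blank flat back against the fence and along it until its end butts against the lowered stop, so that it lies snug against fence and stop, ready for the saw. Only push: do not lift or tip the blank, and do not disturb the other things lying about.

Things in the scene. Friction and masses are not known exactly. Their poses are not given: they have to be found in the camera images.
- crosscut_board: Fixed plywood bed, 175 x 460 mm, 18 mm thick, with an aluminium fence 22 mm thick, its top 76 mm above the bench. Origin on the bench under the fence's front face; z up, y along the fence to the left (seen from the robot), x away from the robot. The front face is the plane x = 0; the bed spans x = -130 to 45, y = -250 to 210 mm, top at z = 18 mm, in front of the fence.
- saw_slot (a point): Saw slot: a 6 mm gap in the fence with a fine kerf across the bed; this point is at the fence's front face, at the height of the bed's top, 60 mm right of the board's origin. Axes as the board's.
- stop_long: Aluminium mount of the left-hand flip stop (longer length), fixed on the fence, 130 to 150 mm left of the slot. Axes as the board's; origin on the bench under the fence's front face, mid-width of the stop. 32 mm wide, top 94 mm above the bench, from 17 mm in front of the face to 28 mm behind; a black clamp knob at the back reaches 48 mm behind, at heights 47 to 73 mm.
- stop_long_hinge (a point): Axis of the left-hand stop's hinge pin, mid-width: 9 mm in front of the fence's front face, 86 mm above the bench. Axes as the board's; the pin runs along y.
- stop_long_arm (a joint): Left-hand stop's dark steel arm: flat bar 22 mm wide (along the fence), 8 mm thick, reaching 64 mm from the pin. 0 = hanging in front of the fence, end 4 mm above the bed; grows as it swings up towards the robot; 3.14 = upright; 3.64 = parked, leaning back over the fence. Needs under 1 N; about 10 degrees past upright (below 2.95) it falls to 0 by itself, sweeping 75 mm before the fence.
- stop_long_tip (a point): Middle of the free end of the left-hand stop's arm (parked: about 142 mm above the bench, 22 mm behind the fence's front face).
- stop_short: Mount of the right-hand flip stop (shorter length), built like the other one, 60 to 86 mm to the right of it. To be left parked; the blank passes under it.
- stop_short_arm (a joint): Right-hand stop's arm, measured like the other; parked at about 3.6.
- stop_short_tip (a point): Middle of the free end of the right-hand stop's arm.
- blank: Square turning blank of plain light wood, 50 x 165 x 46 mm (x, y, z; 46 mm high), 0.18 to 0.29 kg, loose. Origin: centre of its underside; y along its length. It lies on the bed in front of the fence, askew by up to 0.16 rad, its back face 27 to 37 mm off the fence at mid-length, its left end at least 45 mm right of the left-hand stop's middle.
- cut_piece: Small wooden offcut 35 x 90 x 22 mm, loose, lying on the bed left of the stops; origin centre of its underside, y along its length. Bystander.
- amber_pot: Little turned wooden pot, 63 mm across, 69 mm high, loose, on the bench behind the board. Bystander; origin at its base.
- maple_goblet: Turned maple goblet, 78 mm across, 86 mm high, loose, on the bench behind the board. Bystander; origin at its base.
- offcut_b: Flat pine offcut 44 x 120 x 19 mm, loose, on the bench behind the board. Bystander; origin at its underside.
- wax_jar: Small jar with a yellow cap, 45 mm across, 100 mm high, loose, on the bench left of the board. Bystander; origin at its base.
- try_square: Try square, wooden stock and steel blade, 135 x 115 x 21 mm, loose, on the bench right of the board. Bystander; origin at its underside.

How it is judged:
By the outcome, as a careful person would: the job done as asked, in the order asked, and still so for the second after the job is handed in, with the robot touching nothing.
It also fails if it takes over 64 s, if anything falls off the work surface, if the arm or the gripper's body presses on something with over 40 N, if the wrist force passes 120 N, or if a joint passes its speed limit or range.

ROBOT

A 6-joint arm with a two-finger parallel gripper is mounted at the origin on the work surface; the furniture and walls round the work are solid. World frame = base frame: x ahead of the robot, y to its left, z up, the work surface at z = 0. Lengths are in m, angles in rad, forces in N, time in s.
With the tool pointing down it reaches from about 0.375 to 0.975 m from the base axis. Payload 3.8 kg.
Tool frame: the origin (TCP) lies at the very end of the fingers, on their centre line; the grasp point (between the pads) lies bot.hold_point_z behind it (bot.hold_point_z is the distance from the TCP to the grasp point, in m); z points along the fingers, y is the line along which they close (so a half turn about z gives the same grasp; the last joint's range is limited). The gripper opens to 85 mm and grips with 20 to 120 N. Pads are 22 mm wide; open, the fingers measure 114 mm over their backs; the gripper's body (76 mm by 85 mm) begins 54 mm behind the grasp point. The pads swing forward as they close: fully open they stand 13 mm farther back than shut.
Start: joints at [1.089, 0.264, 1.604, -0, 1.274, -0.037], TCP at [0.29, 0.609, 0.231] pointing down, gripper open.
Joint ranges: [-2.63, 2.63], [-0.94, 2.18], [0.31, 2.57], [-1.31, 4.45], [0, 2.66], [-2.55, 2.55]. Speed limits (rad/s): [2.57, 2.57, 3.14, 3.14, 3.14, 3.14].

INTERFACE

Orientations are given as a rotation vector (axis times angle).
In Python, from workcell import bot, order, read_camera, camera_info, read_state gives the robot as it stands (bot), with the cameras as plain functions, the job (order) and the readings as plain functions.
- The arm moves only by the shell command python3 jog.py [OPENING] [FORCE], which reads ROWS from standard input. ROWS is a JSON list of rows, 1 to 5 of them, each of 4 numbers: dx, dy, dz in shares of the most that a row can go, 1 being 62.5 mm, then a turn about the tool's z in normalised numbers (1 is 2 rad); each row shifts and turns the commanded pose from where the row before left it, along the tool's axes as they then stand; what a row does not reach is not made up. A row lasts 1/8 s, in which the tool goes at most 0.0625 m and 0.188 rad, less where a joint would pass 70% of its speed; a pose out of reach is approached as far as the arm can. OPENING is the opening from 0.0 (shut) to 1.0 (fully open), set as the command begins (- or left out keeps the last). The fingers move at their own pace and stop on an object; FORCE is the grip in N (left out, the last holds). Time passes only in rows, so rows that do not move let the fingers close. It prints the time, the measured TCP pose, the force, the opening and the grip force at its end. Shift and turn numbers lie between -1 and 1, and a call with a number outside is refused. Input that does not fit is refused with a message, and nothing moves.
- read_state(): the state, without advancing time (a new reading comes with each control period).
- read_camera(name): name is "scene" or "top" or "wrist"; returns the picture (420x560x3 uint8, red, green, blue); there is no depth.
- camera_info(name): a dict with "intrinsics" (3x3 intrinsics, pixels), "k1" (the pictures are not rectified: a ray, as slopes to the right and down, at radius r is drawn at 1 + k1 r^2 times it, then the intrinsics apply), "extrinsics" (4x4, takes a point from camera to world coordinates). Camera axes: x right, y down, z forward; pixel columns grow to the right and rows downward; lengths in m; the calibration is good to about 2 mm. A picture is of the moment at which its call begins: read the wrist's pose just before it. camera_info takes no time and is no camera call; for the wrist camera it gives the pose at the moment of the call.
- order.finish_job(): hands the job in; it is judged then, once.
The state is a dict: "time": time; "q": joint angles; "joint_vel": joint speeds; "joint_torque": joint torques, N m; "tool_pos": TCP position; "tcp_rot": TCP orientation; "wrist_force": force on the tool from outside, world axes, zero at the start; "torque": the same for the moment, N m; "width": opening from 0.0 (shut) to 1.0 (fully open); "grip_force": force on a finger pad.
Only numpy, scipy, OpenCV 4.12 (cv2) and the standard library are available. Lean on these libraries where they do the work, as an engineer would, in place of code of your own. Each camera call takes 0.05 s, during which the arm holds its last target. There are 200 camera calls.

## Working session

There is one attempt and no reset: what is moved stays moved. The work goes in short steps, Python scripts to look and compute and a shell command to move; the robot and the scene stay as the last step left them, time stands still between calls to the robot, and variables do not carry over. Pictures are saved under pics/ and viewed, at most 10 in all, crops included, and the job is handed in when it is done.

```bash
ls; mkdir -p pics; python3 - <<'E'
from workcell import bot, order, read_camera, camera_info, read_state
import cv2
s=read_state();print(s['time'],s['tool_pos'],s['tcp_rot'],bot.hold_point_z)
for n in('scene','top'):
    cv2.imwrite(f'pics/{n}0.png',read_camera(n)[:,:,::-1]);i=camera_info(n);print(n,i)
E
```

```text
jog.py
pics
workcell.py
0.0 [0.29010228 0.60866637 0.22995015] [-0.69289967 -3.06361622  0.0033897 ] 0.0187
scene {'intrinsics': array([[410.42429671,   0.        , 274.92479483],
       [  0.        , 410.42429671, 210.38629851],
       [  0.        ,   0.        ,   1.        ]]), 'k1': -0.12366530236772372, 'extrinsics': array([[ 0.81861083, -0.21611905,  0.53213614,  0.0319458 ],
       [-0.57425602, -0.32461687,  0.75156764, -0.86148585],
       [ 0.01031228, -0.92082379, -0.38984255,  0.52298007],
       [ 0.        ,  0.        ,  0.        ,  1.        ]])}
top {'intrinsics': array([[479.50011629,   0.        , 274.63350791],
       [  0.        , 479.50011629, 214.41442371],
       [  0.        ,   0.        ,   1.        ]]), 'k1': -0.051972249125609445, 'extrinsics': array([[-0.09373546, -0.97228704,  0.21417649,  0.30775155],
       [-0.99559454,  0.09104942, -0.02239436, -0.0232068 ],
       [ 0.0022731 , -0.2153321 , -0.97653823,  1.4631138 ],
       [ 0.        ,  0.        ,  0.        ,  1.        ]])}
```

View pics/scene0.png

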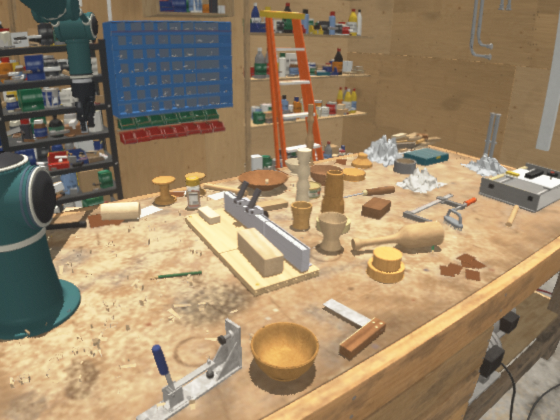

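View pics/top0.png

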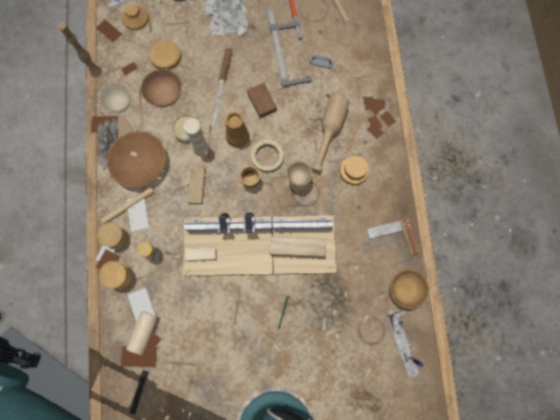

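The board is in the top picture at about cols 184–336, rows 216–275. The stops are near (224,223) and (250,223), and the blank runs from 270 to 326 at row 247. I'll crop the top picture and compute the board pose.

```bash
cat > h.py <<'E'
import numpy as np,cv2
from workcell import bot, order, read_camera, camera_info, read_state
from scipy.spatial.transform import Rotation as R
def ray(i,p):
    K=i['intrinsics'];d=cv2.undistortPoints(np.array([[p]],float),K,np.array([i['k1'],0,0,0,0]))[0,0]
    E=i['extrinsics'];return E[:3,3],E[:3,:3]@np.r_[d,1]
def at_z(i,p,z):
    o,d=ray(i,p);return o+d*(z-o[2])/d[2]
def proj(i,P):
    E=np.linalg.inv(i['extrinsics']);r=cv2.Rodrigues(E[:3,:3])[0]
    return cv2.projectPoints(np.array(P,float).reshape(-1,1,3),r,E[:3,3],i['intrinsics'],np.array([i['k1'],0,0,0,0]))[0][:,0]
E
python3 - <<'E'
import cv2
im=cv2.imread('pics/top0.png')[205:285,170:350]
cv2.imwrite('pics/top0c.png',cv2.resize(im,None,fx=4.4,fy=4.4,interpolation=cv2.INTER_CUBIC))
E
```

```text
(no output)
```

View pics/top0c.png

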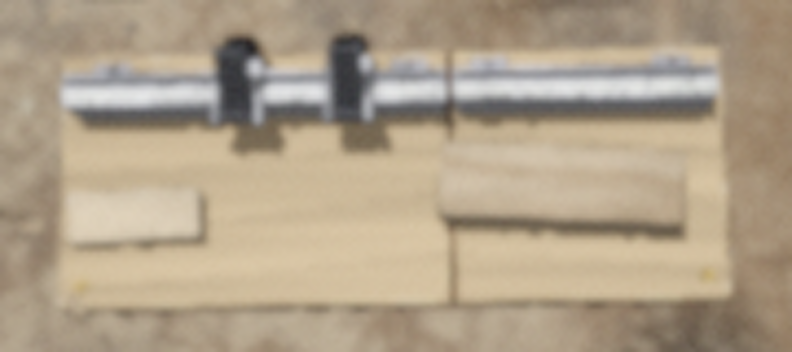

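```bash
cat > m.py <<'E'
from h import *
i=camera_info('top')
f=lambda u,z:at_z(i,[170+(u[0]+.5)/4.4-.5,205+(u[1]+.5)/4.4-.5],z)
B={(-.130,.210):(62,306),(.045,.210):(62,58),(.045,-.250):(718,46),(-.130,-.250):(730,297)}
L=np.array(list(B));W=np.array([f(u,.018)[:2] for u in B.values()])
H=(L-L.mean(0)).T@(W-W.mean(0));a=np.arctan2(H[0,1]-H[1,0],H[0,0]+H[1,1])
c,s=np.cos(a),np.sin(a);Rm=np.array([[c,-s],[s,c]]);t=W.mean(0)-Rm@L.mean(0)
print('board',t,a,'res mm',(W-(L@Rm.T+t))*1e3)
loc=lambda P:Rm.T@(P[:2]-t)
print('slot',loc(f((451,110),.076)))
print('stops',loc(f((238,122),.09)),loc(f((349,122),.09)))
print('arm tips',loc(f((239,42),.142)),loc(f((349,40),.142)))
print('blank',[loc(f(u,.064)) for u in ((443,140),(684,153),(684,226),(438,217))])
print('piece',[loc(f(u,.04)) for u in ((70,190),(202,190),(202,242),(70,243))])
E
python3 m.py
```

```text
board [0.57973467 0.0167889 ] -0.07547432474403677 res mm [[ 0.92176276 -2.54845091]
 [-0.21944906  1.2272503 ]
 [ 0.13413196  0.8878943 ]
 [-0.83644567  0.43330631]]
slot [-0.00808397 -0.06091557]
stops [-0.01627344  0.08006342] [-0.01757084  0.00664875]
arm tips [0.02631529 0.07432542] [0.02636564 0.00373839]
blank [array([-0.02624806, -0.05518768]), array([-0.03805887, -0.21695915]), array([-0.08735417, -0.21497077]), array([-0.07827672, -0.05099226])]
piece [array([-0.05218414,  0.19960492]), array([-0.0537091,  0.1095245]), array([-0.08926093,  0.10927154]), array([-0.08845503,  0.19887665])]
```

Units first: shifts go in shares of 62.5 mm and turns go in shares of 2 rad. So -0.045 m is -0.72, -0.04 m is -0.64, -0.185 rad is -0.0925.

```bash
cat > w.py <<'E'
from h import *
t=np.array([.57973,.01679]);a=-.07547;c,s=np.cos(a),np.sin(a);Rm=np.array([[c,-s],[s,c]])
def tool():
    S=read_state();M=R.from_rotvec(S['tcp_rot']).as_matrix()
    p=Rm.T@(S['tool_pos'][:2]-t)
    y=Rm.T@M[:2,1]
    print('t %.2f board xyz %s yaw-off %.3f tilt %.3f F %s w %.2f'%(S['time'],np.round(np.r_[p,S['tool_pos'][2]],4),np.arctan2(-y[0],y[1]),M[2,2]+1,np.round(Rm.T@S['wrist_force'][:2],1),S['width']))
if __name__=='__main__': tool()
E
echo '[[0,0,0,-0.0925],[0,0,0,-0.0925],[-0.64,-0.72,0,0],[-0.64,-0.72,0,0],[-0.64,-0.72,0,0]]' | python3 jog.py 0.0 20; python3 w.py
```

```text
time: 0.72
tool_pos: [0.4005, 0.4642, 0.2306]
tcp_rot: [-0.116, -3.139, 0.001]
wrist_force: [0.3, -0.2, -0.4]
width: 0.003
grip_force: 0.0
t 0.72 board xyz [-0.2125  0.4326  0.2306] yaw-off 0.002 tilt 0.000 F [ 0.3 -0.2] w 0.00
```

Scaled: -0.045 m is -0.72, -0.04 m is -0.64.

```bash
echo '[[-0.64,-0.72,0,0],[-0.64,-0.72,0,0],[-0.64,-0.72,0,0],[-0.64,-0.72,0,0],[-0.64,-0.72,0,0]]' | python3 jog.py >/dev/null; echo '[[-0.64,-0.72,0,0],[-0.64,-0.72,0,0],[0,-0.64,0,0],[0,0,0,0]]' | python3 jog.py >/dev/null; python3 w.py
python3 - <<'E'
from w import *
i=camera_info('wrist');im=read_camera('wrist')[:,:,::-1].copy()
cv2.imwrite('pics/wr1.png',im);np.savez('wr1',**i)
def b(x,y,z): return [*(Rm@[x,y]+t),z]
print(proj(i,[b(.022,.079,.142),b(.022,.005,.142),b(0,.079,.094),b(0,.21,.076)]))
print(i['extrinsics'])
E
```

```text
t 1.85 board xyz [0.0673 0.0761 0.2303] yaw-off -0.003 tilt 0.000 F [0.2 0.5] w -0.00
[[286.61916865 147.53077543]
 [171.02556606 148.56422675]
 [286.02622941 107.76648963]
 [448.25365131 108.07648982]]
[[ 0.0795747   0.94364699  0.3212448   0.57042911]
 [ 0.99682689 -0.07468066 -0.02754916  0.0947476 ]
 [-0.00200591  0.32241768 -0.94659538  0.3731524 ]
 [ 0.          0.          0.          1.        ]]
```

View pics/wr1.png

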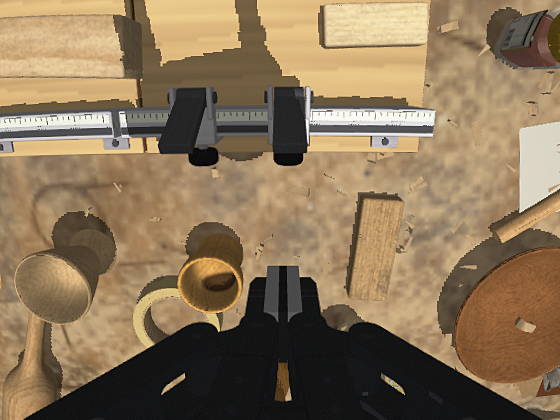

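The wrist picture shows both arms parked, with tips at (289,152) and (178,152), and the shut fingers behind them in line with the left one. I'll lower the fingers and push.

```bash
echo '[[0,0.064,0.8,0],[0,0,0.8,0],[0.32,0,0,0],[0.24,0,0,0]]' | python3 jog.py >/dev/null; python3 w.py; echo '[[0.192,0,0,0],[0.192,0,0,0],[0.16,0,0,0],[0.16,0,0,0],[0,0,0,0]]' | python3 jog.py>/dev/null; python3 w.py
python3 - <<'E'
from w import *
im=read_camera('wrist')[:,:,::-1];cv2.imwrite('pics/wr2.png',im)
E
```

```text
t 2.40 board xyz [0.0306 0.0845 0.1301] yaw-off 0.002 tilt 0.000 F [0.7 0.1] w -0.00
t 3.02 board xyz [-0.0126  0.0831  0.1313] yaw-off 0.001 tilt 0.000 F [-0.   0.1] w 0.00
```

View pics/wr2.png

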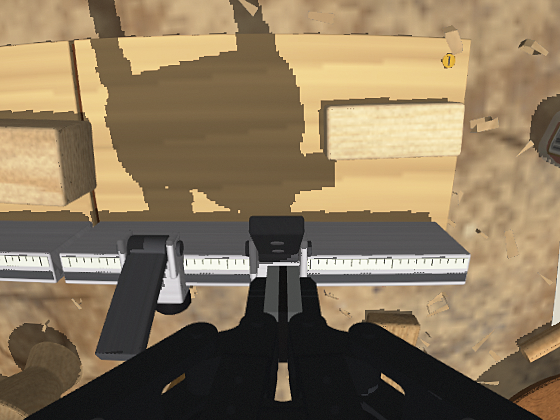

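```bash
echo '[[0,0,-0.96,0],[0.64,-0.64,-0.48,0],[0.64,-0.72,0,0],[0.64,-0.72,0,0],[0.272,-0.72,0,0]]' | python3 jog.py >/dev/null;echo '[[0,-0.64,0,0],[0,0,0,0]]' | python3 jog.py >/dev/null; python3 w.py
python3 - <<'E'
from w import *
i=camera_info('wrist');im=read_camera('wrist')[:,:,::-1]
s=read_camera('scene')[150:310,160:340,::-1]
s=cv2.resize(s,None,fx=2.6,fy=2.6,interpolation=cv2.INTER_CUBIC)[:416]
o=np.zeros((416,800,3),np.uint8);w=cv2.resize(im,(332,249));o[:s.shape[0],:468]=s;o[:249,468:]=w
cv2.imwrite('pics/c3.png',o)
E
```

```text
t 3.95 board xyz [-0.1475 -0.1332  0.221 ] yaw-off -0.004 tilt 0.000 F [-0.2  0.7] w -0.00
```

View pics/c3.png

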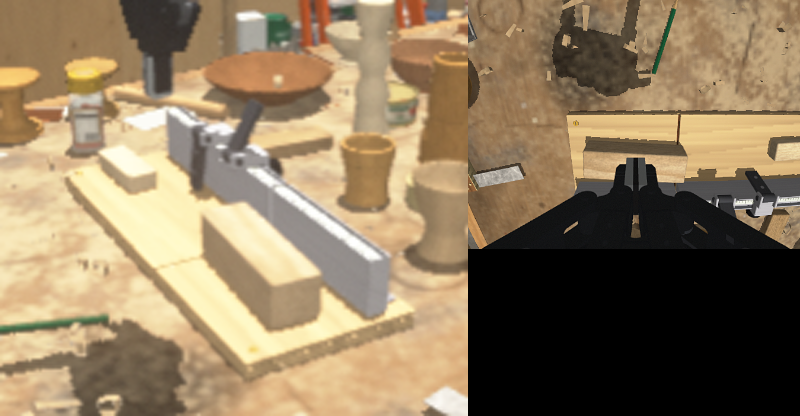

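The left arm now hangs in front of the fence, at (197,165) in the scene crop. The right arm is still parked, at (245,125). Next I'll descend in front of the blank and push it to the fence.

Scaled: 0.06 m is 0.96, 0.006 m is 0.096.

```bash
echo '[[0,0,0.96,0],[0,0,0.96,0],[0,0,0.96,0],[0,0,0.096,0],[0,0,0,0]]' | python3 jog.py >/dev/null;python3 w.py; echo '[[-0.48,0,0,0],[-0.24,0,0,0],[-0.16,0,0,0],[-0.16,0,0,0],[-0.128,0,0,0]]' | python3 jog.py >/dev/null; python3 w.py;  echo '[[-0.08,0,0,0],[-0.064,0,0,0]]' | python3 jog.py >/dev/null; python3 w.py
```

```text
t 4.67 board xyz [-0.1468 -0.1304  0.0354] yaw-off 0.002 tilt 0.000 F [ 0.5 -0.1] w 0.00
t 5.30 board xyz [-0.0748 -0.1308  0.0346] yaw-off 0.001 tilt 0.000 F [-1.4  0.5] w -0.00
t 5.55 board xyz [-0.0659 -0.1308  0.0343] yaw-off 0.001 tilt 0.000 F [-1.  -0.5] w -0.00
```

Scaled: -0.002 m is -0.032.

```bash
echo '[[-0.032,0,0,0],[0,0,0,0]]' | python3 jog.py >/dev/null; python3 w.py;  echo '[[-0.032,0,0,0],[0,0,0,0]]' | python3 jog.py >/dev/null; python3 w.py;echo '[[-0.032,0,0,0],[0,0,0,0]]' | python3 jog.py >/dev/null; python3 w.py
```

```text
t 5.80 board xyz [-0.0637 -0.1309  0.0344] yaw-off 0.001 tilt 0.000 F [-0.5 -0.1] w 0.00
t 6.05 board xyz [-0.0616 -0.1308  0.0346] yaw-off 0.001 tilt 0.000 F [-0.3 -0.5] w 0.00
t 6.30 board xyz [-0.0608 -0.1308  0.0344] yaw-off 0.001 tilt 0.000 F [-4.9 -0.8] w 0.00
```

Scaled: -0.05 m is -0.8, -0.04 m is -0.64.

```bash
echo '[[0.64,0,0,0],[0,-0.8,0,0],[0,-0.8,0,0],[0,-0.704,0,0],[-0.64,0,0,0]]' | python3 jog.py >/dev/null;python3 w.py; echo '[[-0.56,0,0,0],[0,0.32,0,0],[0,0.16,0,0],[0,0.16,0,0],[0,0.08,0,0]]' | python3 jog.py >/dev/null; python3 w.py
python3 - <<'E'
from w import *
cv2.imwrite('pics/wr4.png',read_camera('wrist')[:,:,::-1])
E
```

```text
t 6.92 board xyz [-0.0604 -0.2783  0.0347] yaw-off -0.005 tilt 0.000 F [ 0.7 -0.3] w 0.00
t 7.55 board xyz [-0.0255 -0.2289  0.0345] yaw-off 0.002 tilt 0.000 F [-0.3 -1.4] w 0.00
```

View pics/wr4.png

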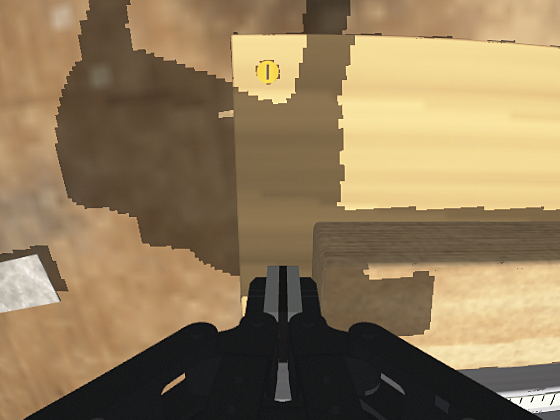

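The fingers sit at the blank's right end, at (315,275), and the blank is along the fence. I'll push it left.

Scaled: 0.02 m is 0.32, 0.015 m is 0.24.

```bash
echo '[[0,0.24,0,0],[0,0.32,0,0],[0,0.32,0,0],[0,0.32,0,0],[0,0.24,0,0]]' | python3 jog.py >/dev/null;python3 w.py; echo '[[0,0.128,0,0],[0,0.096,0,0],[0,0.048,0,0],[0,0,0,0]]' | python3 jog.py >/dev/null; python3 w.py
python3 - <<'E'
from w import *
a=read_camera('wrist')[:,:,::-1]
cv2.imwrite('pics/wr5.png',a)
E
```

```text
t 8.22 board xyz [-0.0247 -0.1381  0.0347] yaw-off 0.002 tilt 0.000 F [ 0.  -1.6] w -0.00
t 8.72 board xyz [-0.0247 -0.1226  0.0344] yaw-off 0.000 tilt 0.000 F [ 0.3 -0.1] w 0.00
```

View pics/wr5.png

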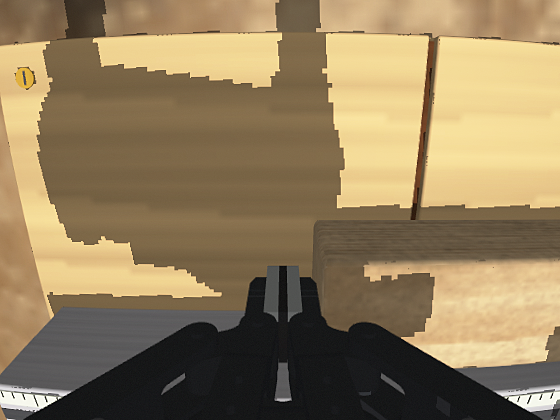

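The blank is still straight, with its end at the fingers at (315,275). I'll creep on until it meets the stop.

Scaled: 0.003 m is 0.048.

```bash
for k in 1 2; do :; done; echo '[[0,0.048,0,0],[0,0.048,0,0],[0,0,0,0]]' | python3 jog.py >/dev/null; python3 w.py; echo '[[0,0.032,0,0],[0,0,0,0]]' | python3 jog.py >/dev/null; python3 w.py; echo '[[0,0.032,0,0],[0,0,0,0]]' | python3 jog.py >/dev/null; python3 w.py;  echo '[[0,0.032,0,0],[0,0,0,0]]' | python3 jog.py >/dev/null; python3 w.py
```

```text
t 9.15 board xyz [-0.0248 -0.1165  0.0345] yaw-off 0.001 tilt 0.000 F [-0.6  0.2] w 0.00
t 9.40 board xyz [-0.0248 -0.1146  0.0345] yaw-off 0.001 tilt 0.000 F [ 0.7 -0.4] w -0.00
t 9.65 board xyz [-0.0247 -0.1127  0.0346] yaw-off 0.001 tilt 0.000 F [ 1.  -0.7] w 0.00
t 9.90 board xyz [-0.0247 -0.1106  0.0346] yaw-off 0.001 tilt 0.000 F [ 0.  -0.1] w -0.00
```

Scaled: 0.0015 m is 0.024.

```bash
echo '[[0,0.024,0,0],[0,0,0,0]]' | python3 jog.py >/dev/null; python3 w.py; echo '[[0,0.024,0,0],[0,0,0,0]]' | python3 jog.py >/dev/null; python3 w.py; echo '[[0,0.024,0,0],[0,0,0,0]]' | python3 jog.py >/dev/null; python3 w.py
python3 - <<'E'
from w import *
a=read_camera('scene')[150:310,160:340,::-1]
b=read_camera('top')[205:285,170:350,::-1]
o=np.vstack([cv2.resize(b,(594,264),interpolation=cv2.INTER_CUBIC),cv2.resize(a[20:120],(594,330),interpolation=cv2.INTER_CUBIC)])
cv2.imwrite('pics/c6.png',o)
E
```

```text
t 10.15 board xyz [-0.0247 -0.1093  0.0346] yaw-off 0.001 tilt 0.000 F [ 0.8 -1.1] w 0.00
t 10.40 board xyz [-0.0248 -0.1091  0.0346] yaw-off 0.001 tilt 0.000 F [-0.6 -6.5] w 0.00
t 10.65 board xyz [-0.0248 -0.109   0.0347] yaw-off 0.002 tilt 0.000 F [ -1.4 -12.3] w 0.00
```

View pics/c6.png

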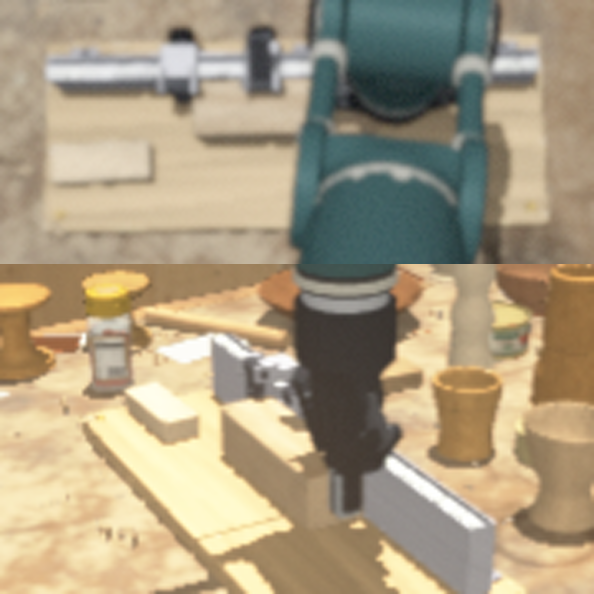

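The blank butts against the stop: 12 N with no further motion. Now I'll press it on the fence again at mid-length.

Scaled: 0.06 m is 0.96, 0.045 m is 0.72.

```bash
echo '[[0,-0.48,0,0],[0.72,0,0,0],[0.72,0,-0.16,0],[0,0.96,0,0],[0,0.96,0,0]]' | python3 jog.py >/dev/null;python3 w.py; echo '[[0,0.112,0,0],[-0.48,0,0,0],[-0.24,0,0,0],[-0.096,0,0,0],[0,0,0,0]]' | python3 jog.py >/dev/null; python3 w.py;  echo '[[-0.032,0,0,0],[0,0,0,0]]' | python3 jog.py >/dev/null; python3 w.py;  echo '[[-0.032,0,0,0],[0,0,0,0]]' | python3 jog.py >/dev/null; python3 w.py
```

```text
t 11.38 board xyz [-0.1149 -0.0159  0.0451] yaw-off -0.003 tilt 0.000 F [1.5 0.5] w 0.00
t 12.00 board xyz [-0.064  -0.0099  0.0443] yaw-off -0.000 tilt 0.000 F [-0.6 -0.7] w 0.00
t 12.25 board xyz [-0.0623 -0.0095  0.0445] yaw-off 0.000 tilt 0.000 F [0.1 0.2] w -0.00
t 12.50 board xyz [-0.0608 -0.0094  0.0444] yaw-off 0.001 tilt 0.000 F [-3.6 -0.7] w 0.00
```

Scaled: -0.0015 m is -0.024.

```bash
echo '[[-0.024,0,0,0],[0,0,0,0]]' | python3 jog.py >/dev/null; python3 w.py; echo '[[0.64,0,0,0],[0.64,0,-0.32,0],[0,0,-0.96,0],[0,0,-0.96,0],[0,0,0,0]]' | python3 jog.py >/dev/null
echo '[[-0.8,0.32,-0.32,0],[-0.8,0.32,0,0],[-0.8,0.32,0,0],[-0.64,0,0,0],[0,0,0,0]]' | python3 jog.py >/dev/null; python3 w.py
python3 - <<'E'
from w import *
i=camera_info('wrist');a=read_camera('wrist')[:,:,::-1]
np.savez('wr7',**i);cv2.imwrite('pics/wr7.png',a)
b=lambda x,y,z:[*(Rm@[x,y]+t),z]
print(proj(i,[b(-.05,.068,.064),b(-.05,-.097,.064),b(0,-.097,.064)]))
E
```

```text
t 12.75 board xyz [-0.0608 -0.0094  0.044 ] yaw-off 0.001 tilt 0.000 F [-6.9 -0.5] w 0.01
t 14.00 board xyz [0.0537 0.051  0.2026] yaw-off 0.001 tilt 0.000 F [-0.4 -0.6] w -0.00
[[305.87707447  56.30725601]
 [ 84.66457874  61.29354797]
 [ 93.03263647 128.10416597]]
```

View pics/wr7.png

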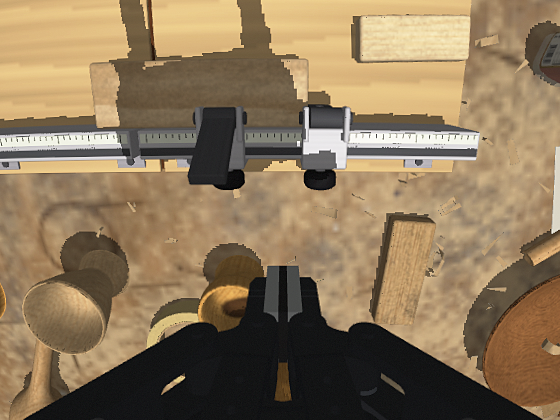

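The front edge runs (90,64)–(308,58), parallel to the prediction for a flush blank. Its end is at the hanging arm (308,60), the right-hand stop is parked, and the bystanders look unmoved.

```bash
python3 -c "
from workcell import bot, order, read_camera, camera_info, read_state
print(order.finish_job())"
```

```text
the job is handed in; nothing more can be done
None
```

The job is handed in: the left-hand stop is lowered, the right-hand stop is still parked, and the blank lies snug against the fence and the lowered stop, with nothing else seen to have moved.

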